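# Wedge the washed clay guides back into their graded block

## Robot

A 6-joint arm with a two-finger parallel gripper is mounted at the origin on a cart in front of the work surface, level with it; the furniture and walls round the work are solid. World frame = base frame: x ahead of the robot, y to its left, z up, the work surface at z = 0. Lengths are in mm, angles in rad, forces in N, time in s.
With the tool pointing down it reaches from about 300 to 775 mm from the base axis. Payload 14.6 kg.
Tool frame: the origin (TCP) lies at the very end of the fingers, on their centre line; the grasp point (between the pads) lies 19 mm behind it; z points along the fingers, y is the line along which they close (so a half turn about z gives the same grasp; the last joint's range is limited). The gripper opens to 94 mm and grips with 3 to 60 N. Pads are 16 mm wide; open, the fingers measure 119 mm over their backs; the gripper's body (75 mm by 177 mm) begins 78 mm behind the grasp point.
Start: joints at [1.07, 0.3, 1.521, -0, 1.321, -0.067], TCP at [231.173, 499.047, 205.446] pointing down, gripper open.
Joint ranges: [-3.03, 3.03], [-0.79, 2.21], [0.23, 2.52], [-1.04, 4.18], [0, 3.07], [-2.55, 2.55]. Speed limits (rad/s): [2.22, 2.22, 2.57, 3.14, 3.14, 3.14].

## Interface

Orientations are given as [roll, pitch, yaw] about the fixed x, y, z axes, in that order (R = Rz(yaw) Ry(pitch) Rx(roll)).
In Python, from cell import manip, eyes, ticket gives the robot as it stands. The module is installed in compiled form; this text tells all that it offers.
- The arm moves only by the tool arm_command, never from a script. Its argument "plan" is a list of rows, each a list of 5 numbers: the opening, from -1 (shut) to 1 (fully open), then the shift along the tool's x, y, z in m, then the turn about the tool's z in rad. In form: [[jaw, dx, dy, dz, roll], ...]. A call has 1 to 20 rows; each row shifts and turns the commanded pose from where the row before left it, along the tool's axes as they then stand; what a row does not reach is not made up. A row lasts 1/8 s, in which the tool goes at most 62.5 mm and 10.7 degrees, less where a joint would pass 70% of its speed; a pose out of reach is approached as far as the arm can. A call is refused whole if a number of a shift passes 0.0625 or a number of a turn 0.188, either way. A call with a gripper value outside its range is refused whole. The fingers move at their own pace and stop on an object; "newtons" is the grip in N (left out, the last holds). Time passes only in rows, so rows that do not move let the fingers close. It gives the time, the measured TCP pose, the force, the opening and the grip force at its end, in the units of the state.
- manip.read_state(): the state, without advancing time (a new reading comes with each control period).
- eyes.camera(name): name is "scene" or "top"; returns a dict with "img" (480x640x3 uint8, blue, green, red), "z_map" (480x640 float32, mm along the optical axis (not along the pixel's ray), 0 where there is no reading), "fx", "fy", "cx", "cy" (pixels), "dist" ([k1, k2, p1, p2, k3] as OpenCV has them; the pictures are not rectified), "eye" and "orientation" of the camera in the world. Camera axes: x right, y down, z forward; pixel columns grow to the right and rows downward; lengths in mm; the calibration is good to about 2 mm. A picture is of the moment at which its call begins.
- ticket.sign_off(): hands the job in; it is judged then, once.
The state is a dict: "clock": time; "joints": joint angles; "qd": joint speeds; "effort": joint torques, N m; "eef_pos": TCP position; "eef_rot": TCP orientation; "wrist_force": force on the tool from outside, world axes, zero at the start; "moment": the same for the moment, N m; "finger_gap": finger opening in mm; "finger_force": force on a finger pad.
Only numpy, scipy, OpenCV 4.12 (cv2) and the standard library are available. Lean on these libraries where they do the work, as an engineer would, in place of code of your own. Each camera call takes 0.05 s, during which the arm holds its last target. There are 200 camera calls.

## Task

The blue and the yellow slab guides have dried on the dowel stand: put each back on edge in the slot of the graded block that is lined in its own colour, upright and lengthwise centred. Lower it in without letting it drop, and press it down until it is wedged tight, with a push of 10 to 20 N (a kilo or two), never forcing it beyond 25 N, then let go. Leave the red guide, the glass jar and the glue stick where they are.

Things in the scene. Friction and masses are not known exactly. Their poses are not given: they have to be found in the camera images.
- block: graded block, fixed: beech ribs on a dark board, 112 x 177 x 50 mm. Three slots, open at both ends, 100 mm long along its x, 55 mm apart along its y: red (+y), blue, yellow; 42 mm deep, each side closing 0.1 mm per mm of depth. Origin: centre of underside. All hard: first touch to tight takes under 0.5 mm. A pressed guide stays wedged; its flank forces add up to 1.8 times the push
- guide_blue: blue slab guide (thickness strip for rolling clay): beech strip with a blue band round each end, 12 mm thick (its y), 120 mm long (x), 60 mm tall (z), about 60 g. Origin: centre of its lower edge; z up as it stands on edge. Starts on edge in one of the drying stand's two bays (which one varies), foot 12 mm above the table
- guide_yellow: yellow slab guide (thickness strip for rolling clay): beech strip with a yellow band round each end, 9 mm thick (its y), 120 mm long (x), 60 mm tall (z), about 60 g. Origin: centre of its lower edge; z up as it stands on edge. Starts on edge in the stand's other bay, foot 12 mm above the table
- guide_red: red slab guide (thickness strip for rolling clay): beech strip with a red band round each end, 15 mm thick (its y), 120 mm long (x), 60 mm tall (z), about 60 g. Origin: centre of its lower edge; z up as it stands on edge. Already home in the red slot, lower edge 25 mm below the block's top; leave it there
- slot_blue (a point): middle of the blue slot's mouth, at the block's top (50 mm above the table), axes as the block's. Mouth 17 mm wide, give or take 1.5 mm: the +y liner is screwed down where it was last set, so the slot's middle lies up to 0.75 mm to either side and the 12 mm guide wedges anywhere 17 to 33 mm below the mouth, a depth that no reading gives and that must be felt
- slot_yellow (a point): middle of the yellow slot's mouth, at the block's top (50 mm above the table), axes as the block's. Mouth 14 mm wide, give or take 1.5 mm: the +y liner is screwed down where it was last set, so the slot's middle lies up to 0.75 mm to either side and the 9 mm guide wedges anywhere 17 to 33 mm below the mouth, a depth that no reading gives and that must be felt
- stand: drying stand, fixed: dark board 104 x 124 mm, top 12 mm above the table, two bays 60 mm apart along its y between eight dowels (8 mm thick, tops 40 mm above the table) that stand 40 mm either side of the middle along its x, so a guide's middle is free for the fingers. About 6 mm play each side of a guide. Origin: centre of underside
- jar: small empty clear glass jar, 67 mm across, 84 mm high, loose, behind the work. Origin: centre of its underside.
- glue: yellow glue stick standing upright, 28 mm across, 96 mm high, loose, behind the work at the right. Origin: centre of its underside.
Not all that is in view belongs to the job. Leave any purple or turquoise look-alike of the guide_yellow alone.

How it is judged:
By the outcome, as a careful person would: the job done as asked, in the order asked, and still so for the second after the job is handed in, with the robot touching nothing.
It also fails if it takes over 64 s, if anything falls off the work surface, if the arm or the gripper's body presses on something with over 40 N, if the wrist force passes 120 N, or if a joint passes its speed limit or range.

## Working session

There is one attempt and no reset: what is moved stays moved. The work goes in short steps, Python scripts to look and compute and a tool call to move; the robot and the scene stay as the last step left them, time stands still between calls to the robot, and variables do not carry over. Pictures are saved under pics/ and viewed, at most 10 in all, crops included, and the job is handed in when it is done.

Besides the shell and the picture viewer there is one more tool, called after "Emit:" as name(argument=value, ...), one argument or row to a line, values as JSON. arm_command: Moves the arm, as the interface text tells. Its arguments: {"type":"object","properties":{"plan":{"type":"array"},"newtons":{"type":"number"}},"required":["plan"]}

```bash
mkdir -p pics; cat > h.py <<'E'
import numpy as np, cv2
from cell import manip, eyes, ticket
def shot(n,save=None):
    c=eyes.camera(n)
    if save: cv2.imwrite('pics/'+save,c['img'])
    np.savez('pics/'+n+'.npz',**{k:np.array(v) for k,v in c.items()})
    return c
E
python3 - <<'E'
from h import *
print(manip.read_state())
for n in('scene','top'):
    c=shot(n,n+'0.png'); print(n,c['eye'],c['orientation'],c['fx'],c['fy'],c['cx'],c['cy'],c['dist'])
E
```

```text
{'clock': 0.0, 'joints': array([ 1.07037813e+00,  3.00442648e-01,  1.52160375e+00,  1.64181486e-05,
        1.32070282e+00, -6.66268725e-02]), 'qd': array([ 0.0002351 ,  0.0008411 , -0.00076793, -0.00033905, -0.00036942,
        0.00105773]), 'effort': array([ 8.16944539e-04, -5.31816816e+01, -3.52743316e+01,  7.08862580e-02,
        2.44090625e-02, -9.33171577e-05]), 'eef_pos': array([231.0537068 , 498.81285891, 204.8923494 ]), 'eef_rot': array([-3.14043971e+00, -9.28687032e-05,  2.70779721e+00]), 'wrist_force': array([0.04310127, 0.21254563, 0.45255383]), 'moment': array([-0.00444645,  0.02493218, -0.02027436]), 'finger_force': 0.0, 'finger_gap': 93.86899724529422}
scene [-294.96877918 -587.14376624  544.06309781] [-2.01728074  0.00644716 -0.9597284 ] 504.39227415969236 504.39227415969236 325.0409743228193 241.80504086325087 [-0.08235023  0.          0.          0.          0.        ]
top [ 427.87822565   12.80157729 1147.02859224] [-3.03864872 -0.00988173 -1.56002817] 436.71112967122014 436.71112967122014 324.33205793320644 231.748543277106 [-0.05862622  0.          0.          0.          0.        ]
```

View pics/scene0.png

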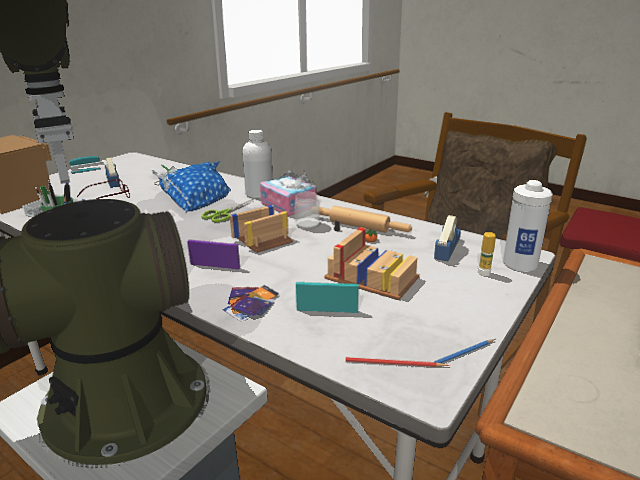

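View pics/top0.png

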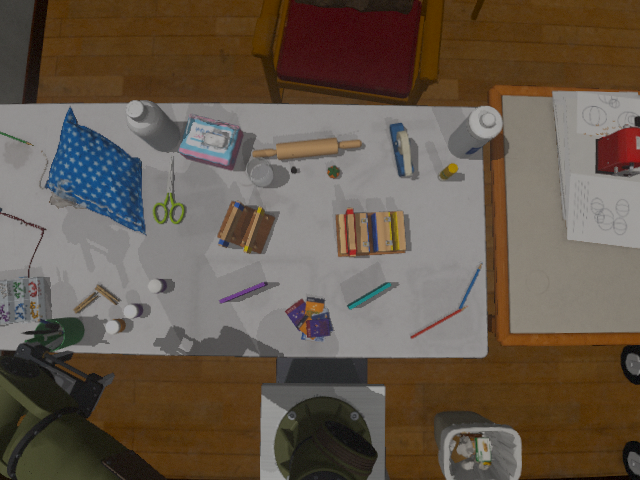

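The top view shows the stand at about (248,228) px, with blue in its left bay and yellow in its right. The block is at about (371,233), the jar at (260,175) and the glue at (450,171). I'll zoom in on both.

```bash
python3 - <<'E'
import cv2,numpy as np
a=cv2.imread('pics/top0.png')[195:265,210:415]
b=cv2.imread('pics/scene0.png')[195:305,225:425]
a=cv2.resize(a,(800,273),interpolation=cv2.INTER_CUBIC);b=cv2.resize(b,(580,319),interpolation=cv2.INTER_CUBIC)
o=np.zeros((592,800,3),np.uint8);o[:273]=a;o[273:,:580]=b
cv2.imwrite('pics/zoom0.png',o)
E
```

```text
(no output)
```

View pics/zoom0.png

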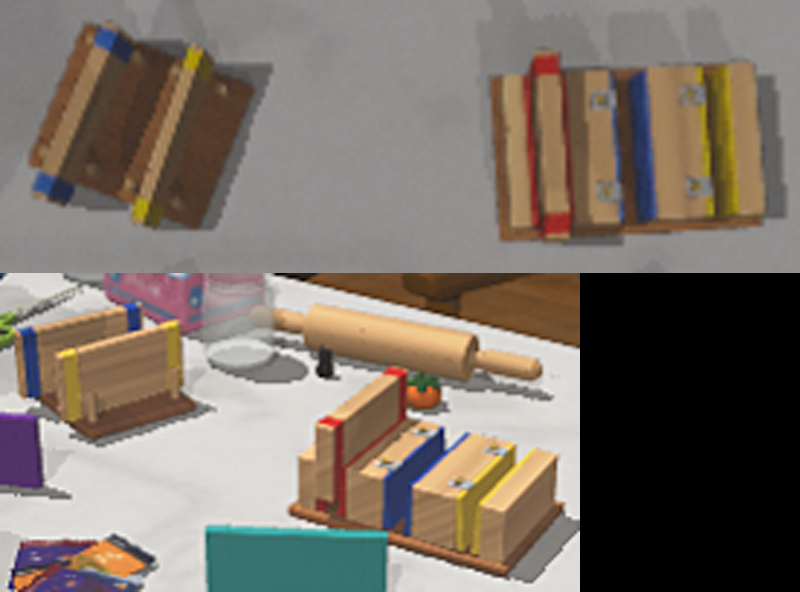

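```bash
cat >> h.py <<'E'
from scipy.spatial.transform import Rotation as Rn
def rot(c): return Rn.from_euler('xyz',c['orientation']).as_matrix()
def rays(c,px):
    K=np.array([[c['fx'],0,c['cx']],[0,c['fy'],c['cy']],[0,0,1]])
    n=cv2.undistortPoints(np.float64(px).reshape(-1,1,2),K,np.float64(c['dist'])).reshape(-1,2)
    return np.c_[n,np.ones(len(n))]
def cast(c,px,z):
    d=rays(c,px)@rot(c).T; e=np.array(c['eye'])
    return e+d*((z-e[2])/d[:,2])[:,None]
def cloud(c):
    v,u=np.mgrid[:480,:640]; px=np.c_[u.ravel(),v.ravel()]
    P=(rays(c,px)*c['z_map'].reshape(-1,1))@rot(c).T+np.array(c['eye'])
    P[c['z_map'].ravel()==0]=np.nan
    return P.reshape(480,640,3)
def load(n):
    f=np.load('pics/'+n+'.npz'); return {k:f[k] for k in f}
def line(P):
    m=P.mean(0); w,v=np.linalg.eigh(np.cov((P-m).T)); d=v[:,-1]; d=d*np.sign(d[0])
    t=(P-m)@d; s=(P-m)@np.array([-d[1],d[0]])
    return np.round(m+d*(t.max()+t.min())/2,1),round(float(np.arctan2(d[1],d[0])),4),round(float(np.ptp(t)),1),round(float(np.ptp(s)),1)
E
python3 - <<'E'
from h import *
for n in('top','scene'):
    c=load(n); P=cloud(c); hsv=cv2.cvtColor(c['img'],cv2.COLOR_BGR2HSV)
    z=P[...,2]; print(n)
    if n=='top':
        win=dict(stand=(205,200,285,258),block=(333,203,410,262))
    else: win=dict(stand=(225,200,300,255),block=(320,225,425,300))
    for k,(a,b,cc,d) in win.items():
        W=np.zeros((480,640),bool);W[b:d,a:cc]=1
        h,e=np.histogram(z[W],bins=range(-10,110,5)); print(k,dict(zip(e[:-1].tolist(),h.tolist())))
    col=dict(blue=cv2.inRange(hsv,(105,120,50),(125,255,255))>0,yellow=cv2.inRange(hsv,(22,150,80),(33,255,255))>0,red=(cv2.inRange(hsv,(0,180,80),(5,255,255))>0)|(cv2.inRange(hsv,(172,180,80),(180,255,255))>0))
    for k,m in col.items():
        for w,(a,b,cc,d) in win.items():
            mm=np.zeros_like(m);mm[b:d,a:cc]=m[b:d,a:cc]
            N,L,S,C=cv2.connectedComponentsWithStats(mm.astype(np.uint8))
            for i in range(1,N):
                if S[i,4]>8:
                    print(k,w,S[i].tolist(),C[i].round(1),'z med',np.nanmedian(z[L==i]).round(1),'xyz',np.nanmedian(P[L==i],0).round(1))
    if n=='top':
        W=np.zeros((480,640),bool);W[200:258,205:285]=1
        t=P[W&(z>62)&(z<82)][:,:2]
        import scipy.cluster.hierarchy as H
        l=H.fcluster(H.linkage(t,'single'),12,'distance')
        for i in set(l):
            if (l==i).sum()>20: print('guide',(l==i).sum(),line(t[l==i]))
        W[:]=0;W[203:262,333:410]=1
        print('red',line(P[W&(z>76)&(z<95)][:,:2]))
        t=P[W&(z>42)&(z<58)][:,:2]
        l=H.fcluster(H.linkage(t,'single'),3.6,'distance')
        for i in set(l):
            if (l==i).sum()>20: print('rib',(l==i).sum(),line(t[l==i]))
        print('blocktop',cv2.minAreaRect(np.float32(t)))
E
```

```text
top
stand {-10: 7, -5: 788, 0: 1719, 5: 173, 10: 829, 15: 228, 20: 51, 25: 35, 30: 40, 35: 70, 40: 69, 45: 35, 50: 34, 55: 37, 60: 41, 65: 55, 70: 329, 75: 83, 80: 0, 85: 0, 90: 0, 95: 0, 100: 0}
block {-10: 4, -5: 552, 0: 997, 5: 342, 10: 179, 15: 46, 20: 49, 25: 52, 30: 56, 35: 58, 40: 49, 45: 558, 50: 1170, 55: 75, 60: 8, 65: 8, 70: 10, 75: 8, 80: 106, 85: 192, 90: 3, 95: 0, 100: 0}
blue stand [234, 203, 6, 5, 21] [236.9 204.8] z med 72.8 xyz [603.5 221.6  72.8]
blue stand [219, 240, 5, 5, 18] [221.  241.9] z med 72.4 xyz [510.6 258.2  72.4]
blue block [372, 214, 6, 37, 118] [374.4 232.5] z med 38.7 xyz [ 541.3 -124.8   38.7]
yellow stand [257, 207, 7, 8, 30] [259.7 210.5] z med 72.6 xyz [591.6 164.   72.6]
yellow stand [244, 245, 8, 7, 32] [246.8 248.4] z med 71.8 xyz [496.4 194.6  71.8]
yellow block [392, 212, 7, 38, 173] [395.4 230.3] z med 39.8 xyz [ 548.9 -178.6   39.8]
yellow block [389, 222, 3, 18, 33] [390.1 230.6] z med 50.8 xyz [ 545.2 -163.1   50.8]
yellow block [391, 246, 2, 5, 10] [391.5 248. ] z med 50.8 xyz [ 502.  -167.8   50.8]
red block [347, 210, 6, 4, 21] [349.
[... 1070 characters left out ...]
, 85: 105, 90: 0, 95: 0, 100: 0}
blue stand [268, 205, 5, 10, 34] [270.5 209.7] z med 63.8 xyz [602.7 215.   63.8]
blue stand [232, 214, 7, 24, 91] [235.2 225.1] z med 47.0 xyz [508.7 250.7  47. ]
blue block [358, 248, 23, 37, 278] [366.1 265.7] z med 37.9 xyz [ 519.3 -113.3   37.9]
yellow stand [282, 212, 5, 15, 48] [284.  218.7] z med 56.5 xyz [588.7 160.3  56.5]
yellow stand [246, 221, 7, 25, 91] [249.3 232.7] z med 46.2 xyz [493.8 189.9  46.2]
yellow block [382, 254, 27, 38, 238] [390.9 272.6] z med 41.6 xyz [ 514.3 -171.5   41.6]
red block [358, 228, 7, 3, 15] [361.4 228.9] z med 85.2 xyz [588.9 -64.4  85.2]
red block [335, 245, 8, 3, 14] [338.7 246. ] z med 85.5 xyz [487.1 -70.2  85.5]
```

```bash
cat >> h.py <<'E'
def go(x,y,z,yaw):
    s=manip.read_state(); p=s['eef_pos']; r,pt,yw=s['eef_rot']
    d=(yaw-yw+np.pi/2)%np.pi-np.pi/2
    R=Rn.from_euler('xyz',[np.pi,0,yw+d]).as_matrix()
    print('pos',p.round(1),'rot',np.round([r,pt,yw],4),'F',s['wrist_force'].round(1),'gap',round(s['finger_gap'],1),'q6',s['joints'][5].round(2),'clk',round(s['clock'],2))
    print('first turn',round(-d,4),'then shift mm',(R.T@(np.array([x,y,z])-p)).round(1))
E
python3 -c "
from h import *
go(557.5,240,110,-.375)"
```

```text
pos [231.1 498.9 205. ] rot [-3.1406e+00 -1.0000e-04  2.7078e+00] F [ 0.8 -0.2  0.4] gap 94.1 q6 -0.07 clk 0.1
first turn -0.0588 then shift mm [-398.6 -121.3   95. ]
```

Emit:
arm_command(
  plan=[
    [-0.15, 0, 0, 0, -0.059],
    [-0.15, -0.04, -0.012, 0, 0],
    [-0.15, -0.04, -0.012, 0, 0],
    [-0.15, -0.04, -0.012, 0, 0],
    [-0.15, -0.04, -0.012, 0, 0],
    [-0.15, -0.04, -0.012, 0, 0],
    [-0.15, -0.04, -0.012, 0, 0],
    [-0.15, -0.04, -0.012, 0, 0],
    [-0.15, -0.04, -0.012, 0.015, 0],
    [-0.15, -0.04, -0.012, 0.025, 0],
    [-0.15, -0.038, -0.013, 0.025, 0],
    [-0.15, 0, 0, 0.025, 0],
    [-0.15, 0, 0, 0, 0],
    [-0.15, 0, 0, 0, 0],
    [-0.15, 0, 0, 0, 0],
  ],
  newtons=40,
)

```text
clock: 1.98
eef_pos: [557.5, 241.3, 116.8]
eef_rot: [3.14, 0.001, 2.767]
wrist_force: [-0.1, -0.3, 0.1]
finger_gap: 40.0
finger_force: 0.0
```

```bash
python3 - <<'E'
from h import *
go(557.5,240,110,-.375)
a=shot('top','t1.png')['img'][180:270,190:300]; b=shot('scene','s1.png')['img'][150:260,200:320]
a=cv2.resize(a,(490,400),interpolation=3);b=cv2.resize(b,(480,440)[:2],interpolation=3)
o=np.zeros((440,980,3),np.uint8);o[:400,:490]=a;o[:,500:980]=b
cv2.imwrite('pics/z1.png',cv2.resize(o,(800,359)))
E
```

```text
pos [557.5 241.3 116.8] rot [3.1404e+00 1.4000e-03 2.7675e+00] F [-0.1 -0.3  0.1] gap 40.0 q6 -0.85 clk 1.98
first turn 0.0009 then shift mm [-0.5 -1.2  6.8]
```

View pics/z1.png

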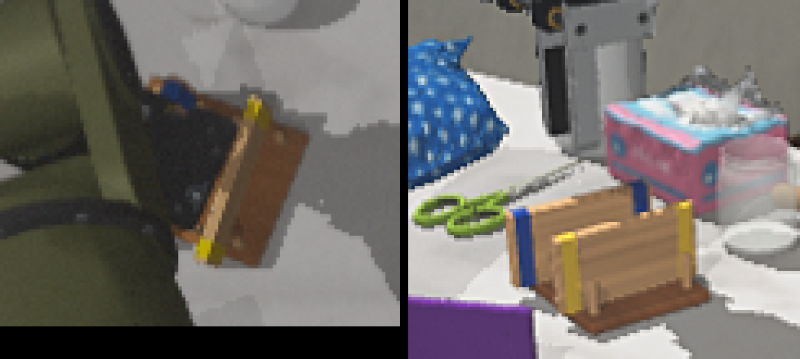

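The fingers hang above the middle of the blue guide (scene crop about 590,150) and nothing is in the way. Next I descend and grip.

Emit:
arm_command(
  plan=[
    [-0.15, 0, -0.001, 0.02, 0],
    [-0.15, 0, 0, 0.02, 0],
    [-0.15, 0, 0, 0.02, 0],
    [-0.15, 0, 0, 0.007, 0],
    [-0.15, 0, 0, 0, 0],
    [-0.15, 0, 0, 0, 0],
    [-1, 0, 0, 0, 0],
    [-1, 0, 0, 0, 0],
    [-1, 0, 0, 0, 0],
    [-1, 0, 0, 0, 0],
    [-1, 0, 0, 0, 0],
    [-1, 0, 0, 0, 0],
  ],
  newtons=40,
)

```text
clock: 3.58
eef_pos: [556.9, 239.9, 48.5]
eef_rot: [3.142, 0.0, 2.767]
wrist_force: [-0.7, 0.6, 1.3]
finger_gap: 11.7
finger_force: 40.0
```

```bash
python3 - <<'E'
from h import *
go(541.5,-117,160,.07)
E
```

```text
pos [556.9 239.9  48.5] rot [3.1415e+00 1.0000e-04 2.7668e+00] F [-0.7  0.6  1.3] gap 11.7 q6 -0.85 clk 3.58
first turn -0.4448 then shift mm [  40.3 -354.9 -111.5]
```

Emit:
arm_command(
  plan=[
    [-1, 0, 0, -0.01, 0],
    [-1, 0, 0, -0.02, 0],
    [-1, 0, 0, -0.03, 0],
    [-1, 0, 0, -0.03, -0.1],
    [-1, 0, 0, -0.015, -0.115],
    [-1, 0, 0, 0, -0.115],
    [-1, 0, 0, 0, -0.115],
    [-1, 0.005, -0.045, 0, 0],
    [-1, 0.005, -0.045, 0, 0],
    [-1, 0.005, -0.045, 0, 0],
    [-1, 0.005, -0.045, 0, 0],
    [-1, 0.005, -0.045, 0, 0],
    [-1, 0.005, -0.045, 0, 0],
    [-1, 0.005, -0.045, 0, 0],
    [-1, 0.005, -0.03, 0, 0],
    [-1, 0, -0.01, 0, 0],
    [-1, 0, 0, 0, 0],
    [-1, 0, 0, 0, 0],
    [-1, 0, 0, 0, 0],
  ],
)

```text
clock: 5.95
eef_pos: [542.0, -116.2, 153.5]
eef_rot: [3.142, 0.0, -3.07]
wrist_force: [-0.2, -0.1, -0.5]
finger_gap: 11.7
finger_force: 40.0
```

```bash
python3 - <<'E'
from h import *
go(541.5,-117,160,.07)
a=shot('top','t2.png')['img'][190:270,320:420]; b=shot('scene','s2.png')['img'][170:310,300:440]
a=cv2.resize(a,(400,320),interpolation=3);b=cv2.resize(b,(400,400),interpolation=3)
o=np.zeros((400,800,3),np.uint8);o[:320,:400]=a;o[:,400:]=b
cv2.imwrite('pics/z2.png',o)
E
```

```text
pos [ 542.  -116.2  153.5] rot [ 3.1415  0.     -3.0702] F [-0.2 -0.1 -0.5] gap 11.7 q6 -1.92 clk 5.95
first turn 0.0014 then shift mm [ 0.6 -0.7 -6.5]
```

View pics/z2.png

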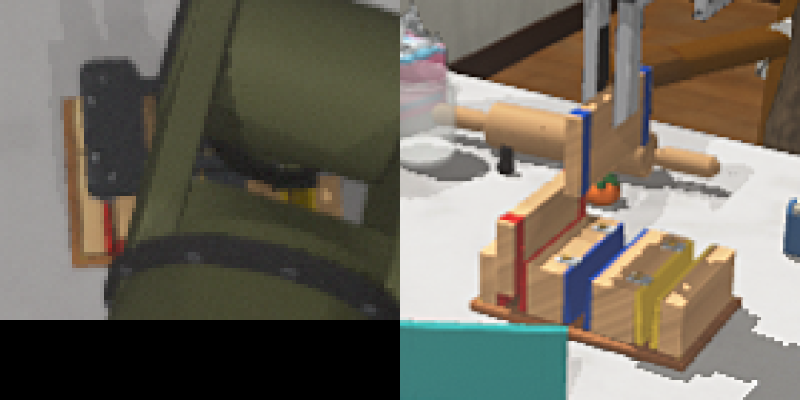

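```bash
cat > m.py <<'E'
from h import *
def uv(P,yaw=.07): return (P-[543.5,-117])@np.array([[np.cos(yaw),-np.sin(yaw)],[np.sin(yaw),np.cos(yaw)]])
def ribs(c,lab):
    P=cloud(c).reshape(-1,3); P=P[np.isfinite(P[:,0])]
    Q=uv(P[:,:2]); k=(abs(P[:,2]-50)<4)&(abs(Q[:,0])<60)&(abs(Q[:,1])<100)
    print(lab,'top z',np.median(P[k,2]).round(1))
    for lo,hi in((-82,-60),(-50,-5),(5,49)):
        s=[];
        for u in range(-44,45,8):
            q=Q[k&(abs(Q[:,0]-u)<4)&(Q[:,1]>lo)&(Q[:,1]<hi),1]
            if len(q)>4: s.append((u,q.min(),q.max()))
        s=np.array(s); 
        if len(s)>2: print(' rib',[lo,hi],'edges',np.median(s[:,1]).round(1),np.median(s[:,2]).round(1),'slopes',np.polyfit(s[:,0],s[:,1],1)[0].round(3),np.polyfit(s[:,0],s[:,2],1)[0].round(3),'n',len(s))
    for lo,hi in((-82,-60),(-50,-5)):
        q=Q[k&(Q[:,1]>lo)&(Q[:,1]<hi),0]; print(' u range',np.percentile(q,[1,99]).round(1))
E
python3 - <<'E'
from m import *
E
cat > n.py <<'E'
from m import *
import sys
def held(c,band,zlo,zhi):
    P=cloud(c); hsv=cv2.cvtColor(c['img'],cv2.COLOR_BGR2HSV)
    m=cv2.inRange(hsv,*(((105,120,40),(125,255,255)) if band=='blue' else ((22,150,60),(33,255,255))))>0
    z=P[...,2]; Q=uv(P.reshape(-1,3)[:,:2]).reshape(480,640,2)
    k=(z>zlo)&(z<zhi)&(abs(Q[...,0])<75)&(abs(Q[...,1])<100)
    b=k&m
    for nm,s in(('near',b&(Q[...,0]<0)),('far',b&(Q[...,0]>0))):
        if s.sum()>3: print(nm,s.sum(),'u,v med',np.median(Q[s],0).round(1),'umin/max',np.percentile(Q[s][:,0],[2,98]).round(1),'vmin/max',np.percentile(Q[s][:,1],[2,98]).round(1),'z',np.percentile(z[s],[2,98]).round(1))
    # -y flank of the guide in the wood
    s=manip.read_state(); print('tcp uv',uv(s['eef_pos'][None,:2]).round(1))
E
python3 - <<'E'
from n import *
c=np.load
import os
ribs(load('scene'),'scene'); held(load('scene'),'blue',100,190)
t=cv2.imread('pics/top0.png'); T=shot  # top: stored npz was overwritten
E
```

```text
scene top z 50.5
 rib [-82, -60] edges -81.4 -64.1 slopes -0.002 -0.003 n 12
 rib [-50, -5] edges -49.8 -10.9 slopes 0.005 0.021 n 12
 rib [5, 49] edges 6.1 46.1 slopes 0.018 0.003 n 12
 u range [-52.1  47.5]
 u range [-52.3  46.7]
near 58 u,v med [-52.1  -6.9] umin/max [-57.5 -47.8] vmin/max [-8.1  2. ] z [122.2 178.4]
far 40 u,v med [52.3 -4.9] umin/max [47.  58.3] vmin/max [-6.1 -1.4] z [120.7 177.9]
tcp uv [[-1.5  0.6]]
```

The crops show the blue guide held level above the blue slot, slightly to its left in the scene view. I'll lower it to just above the mouth and measure it against the slot there.

Emit:
arm_command(
  plan=[
    [-1, 0.001, -0.001, 0.015, 0],
    [-1, 0, -0.0015, 0.02, 0],
    [-1, 0, 0, 0.015, 0],
    [-1, 0, 0, 0, 0],
    [-1, 0, 0, 0, 0],
    [-1, 0, 0, 0, 0],
  ],
)

```text
clock: 6.8
eef_pos: [541.4, -119.7, 104.1]
eef_rot: [-3.141, 0.001, -3.071]
wrist_force: [-0.0, -0.1, -0.5]
finger_gap: 11.6
finger_force: 40.0
```

```bash
python3 - <<'E'
from n import *
go(541.5,-117,160,.07)
c=shot('scene','s3.png')
ribs(c,'scene'); held(c,'blue',64,130)
cv2.imwrite('pics/z3.png',cv2.resize(c['img'][200:300,310:430],(720,600),interpolation=3))
E
```

```text
pos [ 541.4 -119.7  104.1] rot [-3.1412e+00  1.1000e-03 -3.0713e+00] F [-0.  -0.1 -0.5] gap 11.6 q6 -1.92 clk 6.8
first turn 0.0003 then shift mm [ -0.3   2.7 -55.9]
scene top z 50.4
 rib [-82, -60] edges -81.2 -63.7 slopes 0.004 -0.011 n 12
 rib [-50, -5] edges -49.7 -10.7 slopes -0.004 -0.007 n 12
 rib [5, 49] edges 5.9 45.7 slopes 0.059 -0.003 n 10
 u range [-52.3  47.1]
 u range [-52.9  46. ]
near 50 u,v med [-53.  -10.1] umin/max [-57.8 -46.6] vmin/max [-11.5  -0.2] z [ 69.3 129.1]
far 35 u,v med [50.8 -8.5] umin/max [45.2 57.9] vmin/max [-9.9 -4.8] z [ 68.8 128.8]
tcp uv [[-2.4 -2.6]]
```

View pics/z3.png

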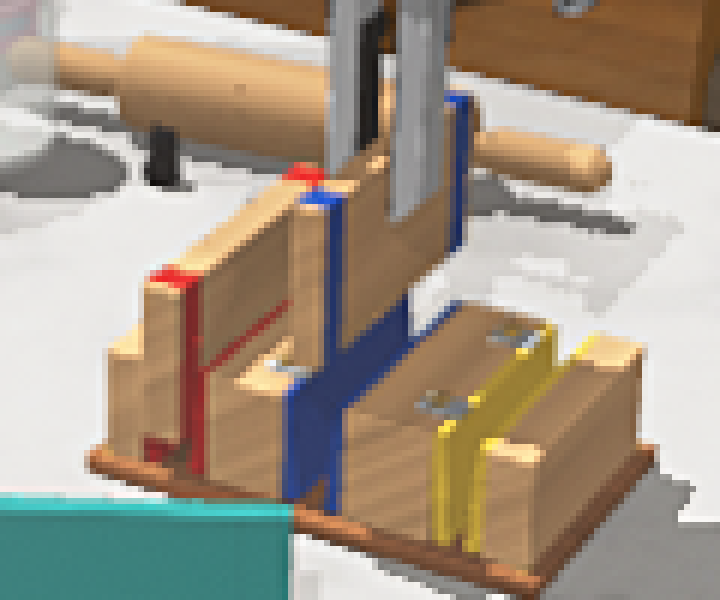

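The guide hangs right above the blue slot; its near end sits at about (310,280) and the slot mouth at about (320,390). It looks a few mm too far in +x, so I'll fit the flanks for yaw, y and length.

```bash
cat > f.py <<'E'
from n import *
def flank(P,Q,zr,vr,ur=(-54,54),lab=''):
    k=np.isfinite(P[:,2])&(P[:,2]>zr[0])&(P[:,2]<zr[1])&(Q[:,1]>vr[0])&(Q[:,1]<vr[1])&(Q[:,0]>ur[0])&(Q[:,0]<ur[1])
    A=np.c_[Q[k,0],P[k,2]-50,np.ones(k.sum())]; b=Q[k,1]; w=np.ones(len(b),bool)
    for _ in range(6):
        x=np.linalg.lstsq(A[w],b[w],rcond=None)[0]; r=abs(A@x-b); w=r<max(.8,2*np.median(r))
    print(lab,'yaw slope',x[0].round(4),'tilt',x[1].round(3),'v@50',x[2].round(2),'n',w.sum(),'res',r[w].std().round(2))
    return x
def ends(P,Q,zr,vr,lab=''):
    k=(P[:,2]>zr[0])&(P[:,2]<zr[1])&(Q[:,1]>vr[0])&(Q[:,1]<vr[1])&(abs(Q[:,0])<80)
    q=np.sort(Q[k,0]); print(lab,'u ends',q[[2,-3]].round(1),'mid',((q[2]+q[-3])/2).round(2),len(q))
E
python3 - <<'E'
from f import *
c=load('scene');P=cloud(c).reshape(-1,3);Q=uv(P[:,:2])
flank(P,Q,(70,100),(-13,-5),lab='blue guide flank'); flank(P,Q,(58,83),(40,53),lab='red flank')
flank(P,Q,(8,46),(-90,-76),lab='outer rib face'); flank(P,Q,(25,47),(2,8),lab='blue liner+y'); flank(P,Q,(25,47),(-66,-55),lab='yellow liner+y')
ends(P,Q,(72,126),(-13,-5),'blue guide');ends(P,Q,(56,83),(40,53),'red');ends(P,Q,(48,53),(-40,-15),'rib');ends(P,Q,(48,53),(-80,-66),'rib');ends(P,Q,(104,115),(-30,-14),'finger');ends(P,Q,(10,45),(-90,-76),'outerface')
E
```

```text
blue guide flank yaw slope 0.0307 tilt 0.012 v@50 -9.3 n 216 res 0.32
red flank yaw slope 0.0124 tilt 0.004 v@50 44.59 n 140 res 0.26
outer rib face yaw slope 0.001 tilt 0.002 v@50 -84.04 n 264 res 0.29
blue liner+y yaw slope 0.0214 tilt 0.049 v@50 6.7 n 136 res 0.37
yellow liner+y yaw slope -0.3151 tilt -0.186 v@50 -81.89 n 12 res 0.23
blue guide u ends [-61.9  58.5] mid -1.68 509
red u ends [-61.9  23.5] mid -19.24 254
rib u ends [-52.3  46.4] mid -2.93 261
rib u ends [-52.3  47.1] mid -2.56 162
finger u ends [-12.2 -11.1] mid -11.67 6
outerface u ends [-53.7  45.8] mid -3.94 310
```

Emit:
arm_command(
  plan=[
    [-1, 0.001, 0.0007, 0.005, 0.008],
    [-1, 0, 0, 0.006, 0],
    [-1, 0, 0, 0.004, 0],
    [-1, 0, 0, 0.002, 0],
    [-1, 0, 0, 0.001, 0],
    [-1, 0, 0, 0.001, 0],
    [-1, 0, 0, 0.001, 0],
    [-1, 0, 0, 0, 0],
    [-1, 0, 0, 0, 0],
  ],
)

```text
clock: 7.98
eef_pos: [540.0, -119.0, 83.5]
eef_rot: [-3.142, 0.0, -3.079]
wrist_force: [-0.4, -0.0, 0.3]
finger_gap: 12.2
finger_force: 40.0
```

```bash
python3 - <<'E'
from f import *
go(541.5,-117,160,.07)
print(manip.read_state()['moment'])
c=shot('scene','s4.png');P=cloud(c).reshape(-1,3);Q=uv(P[:,:2])
flank(P,Q,(60,85),(-13,-4),lab='blue guide flank');ends(P,Q,(55,105),(-13,-4),'blue guide');ends(P,Q,(48,53),(-40,-15),'rib')
k=(P[:,2]>60)&(abs(Q[:,1]+4)<9)&(abs(Q[:,0]+55)<8); print('top z near end',np.sort(P[k,2])[-5:])
E
```

```text
pos [ 540.  -119.    83.5] rot [-3.1416e+00  1.0000e-04 -3.0794e+00] F [-0.4 -0.   0.3] gap 12.2 q6 -1.92 clk 7.97
first turn -0.0078 then shift mm [ -1.6   1.9 -76.5]
[ 0.09353125  0.05213902 -0.05212749]
blue guide flank yaw slope 0.014 tilt -0.021 v@50 -7.77 n 174 res 0.28
blue guide u ends [-64.2  56.5] mid -3.85 476
rib u ends [-51.7  47.9] mid -1.91 247
top z near end [108.61428805 108.63683945 108.79024727 108.99288389 109.04294419]
```

Emit:
arm_command(
  plan=[
    [-1, -0.0005, 0, 0.001, 0],
    [-1, 0, 0, 0.001, 0],
    [-1, 0, 0, 0.001, 0],
    [-1, 0, 0, 0.001, 0],
    [-1, 0, 0, 0.001, 0],
    [-1, 0, 0, 0.001, 0],
    [-1, 0, 0, 0.001, 0],
    [-1, 0, 0, 0.001, 0],
    [-1, 0, 0, 0.001, 0],
    [-1, 0, 0, 0, 0],
  ],
)

```text
clock: 9.28
eef_pos: [540.5, -119.0, 74.4]
eef_rot: [3.142, -0.0, -3.079]
wrist_force: [-0.6, 0.2, -1.5]
finger_gap: 11.3
finger_force: 40.0
```

Emit:
arm_command(
  plan=[
    [-1, 0, 0.0003, 0, 0],
    [-1, 0, 0.0003, 0, 0],
    [-1, 0, 0, 0, 0],
    [-1, 0, 0, 0, 0],
  ],
)

```text
clock: 9.78
eef_pos: [540.5, -118.4, 74.5]
eef_rot: [-3.142, 0.0, -3.079]
wrist_force: [0.4, -0.0, -0.3]
finger_gap: 11.8
finger_force: 40.0
```

Emit:
arm_command(
  plan=[
    [-1, 0, 0.0003, 0, 0],
    [-1, 0, 0, 0, 0],
    [-1, 0, 0, 0, 0],
  ],
)

```text
clock: 10.15
eef_pos: [540.5, -118.1, 74.5]
eef_rot: [-3.142, 0.0, -3.079]
wrist_force: [-0.7, -0.2, -0.6]
finger_gap: 11.6
finger_force: 40.0
```

Emit:
arm_command(
  plan=[
    [-1, 0, 0.0003, 0, 0],
    [-1, 0, 0, 0, 0],
    [-1, 0, 0, 0, 0],
  ],
)

```text
clock: 10.52
eef_pos: [540.4, -117.8, 74.4]
eef_rot: [3.142, -0.0, -3.079]
wrist_force: [-0.3, 0.5, -0.0]
finger_gap: 11.9
finger_force: 40.0
```

Emit:
arm_command(
  plan=[
    [-1, 0, 0.0003, 0, 0],
    [-1, 0, 0, 0, 0],
    [-1, 0, 0, 0, 0],
  ],
)

```text
clock: 10.9
eef_pos: [540.4, -117.5, 74.4]
eef_rot: [3.142, 0.0, -3.079]
wrist_force: [-0.6, -0.0, -0.1]
finger_gap: 11.6
finger_force: 40.0
```

Emit:
arm_command(
  plan=[
    [-1, 0, 0.0003, 0, 0],
    [-1, 0, 0, 0, 0],
    [-1, 0, 0, 0, 0],
  ],
)

```text
clock: 11.28
eef_pos: [540.4, -117.2, 74.4]
eef_rot: [3.142, -0.0, -3.079]
wrist_force: [0.4, 0.2, 0.0]
finger_gap: 11.9
finger_force: 40.0
```

Emit:
arm_command(
  plan=[
    [-1, 0, 0.0003, 0, 0],
    [-1, 0, 0, 0, 0],
    [-1, 0, 0, 0, 0],
  ],
)

```text
clock: 11.65
eef_pos: [540.4, -116.9, 74.4]
eef_rot: [3.142, 0.0, -3.079]
wrist_force: [-0.1, -0.4, -2.1]
finger_gap: 11.5
finger_force: 40.0
```

Emit:
arm_command(
  plan=[
    [-1, 0, 0.0003, 0, 0],
    [-1, 0, 0, 0, 0],
    [-1, 0, 0, 0, 0],
  ],
)

```text
clock: 12.02
eef_pos: [540.4, -116.6, 74.4]
eef_rot: [-3.142, 0.0, -3.079]
wrist_force: [0.8, -0.2, -0.3]
finger_gap: 11.7
finger_force: 40.0
```

Emit:
arm_command(
  plan=[
    [-1, 0, 0.0003, 0, 0],
    [-1, 0, 0, 0, 0],
    [-1, 0, 0, 0, 0],
  ],
)

```text
clock: 12.4
eef_pos: [540.4, -116.4, 74.5]
eef_rot: [-3.141, 0.0, -3.079]
wrist_force: [0.4, -1.2, -0.6]
finger_gap: 11.3
finger_force: 40.0
```

Emit:
arm_command(
  plan=[
    [-1, 0, 0.0003, 0, 0],
    [-1, 0, 0, 0, 0],
    [-1, 0, 0, 0, 0],
  ],
)

```text
clock: 12.78
eef_pos: [540.4, -116.1, 74.5]
eef_rot: [-3.141, 0.0, -3.079]
wrist_force: [0.8, -2.5, -0.9]
finger_gap: 11.8
finger_force: 40.0
```

```bash
python3 - <<'E'
from f import *
s=manip.read_state();print(s['moment'],s['wrist_force'],s['eef_pos'])
c=shot('scene','s5.png');P=cloud(c).reshape(-1,3);Q=uv(P[:,:2])
flank(P,Q,(58,75),(-13,0),lab='blue guide flank');ends(P,Q,(55,95),(-13,0),'blue guide');ends(P,Q,(48,53),(-40,-15),'rib')
ribs(c,'s')
cv2.imwrite('pics/z5.png',cv2.resize(c['img'][210:300,320:430],(733,600),interpolation=3))
E
```

```text
[-0.53374916  0.02459396  0.11776299] [ 0.7686463  -2.45348813 -0.91852126] [ 540.36243638 -116.14541457   74.49183341]
blue guide flank yaw slope 0.0192 tilt -0.053 v@50 -4.55 n 108 res 0.33
blue guide u ends [-62.8  56.8] mid -2.97 384
rib u ends [-52.1  46.8] mid -2.65 247
s top z 50.4
 rib [-82, -60] edges -81.1 -64.0 slopes 0.009 -0.004 n 12
 rib [-50, -5] edges -49.7 -5.4 slopes -0.0 -0.016 n 12
 rib [5, 49] edges 25.3 45.7 slopes 0.542 -0.009 n 7
 u range [-52.7  46.7]
 u range [-53.3  46.8]
```

View pics/z5.png

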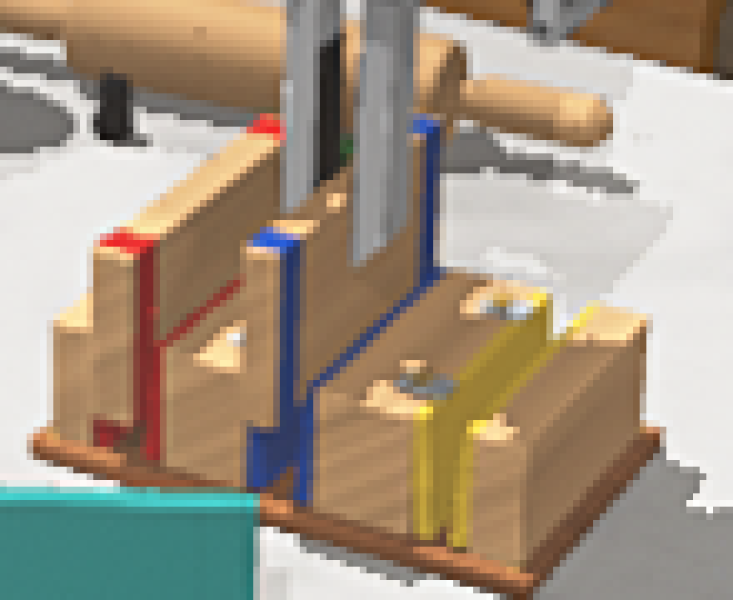

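The guide now sits in the blue slot against its +y side, with a visible gap on the -y side (about 305,430), and it is centred lengthwise. Next I'll feel for the -y side.

Emit:
arm_command(
  plan=[
    [-1, 0, -0.001, 0, 0],
    [-1, 0, -0.001, 0, 0],
    [-1, 0, -0.0009, 0, 0],
    [-1, 0, 0, 0, 0],
    [-1, 0, 0, 0, 0],
  ],
)

```text
clock: 13.45
eef_pos: [540.5, -118.9, 74.5]
eef_rot: [3.142, 0.0, -3.079]
wrist_force: [-0.2, -0.1, -0.4]
finger_gap: 11.7
finger_force: 40.0
```

Emit:
arm_command(
  plan=[
    [-1, 0, -0.0003, 0, 0],
    [-1, 0, 0, 0, 0],
    [-1, 0, 0, 0, 0],
  ],
)

```text
clock: 13.82
eef_pos: [540.5, -119.2, 74.4]
eef_rot: [-3.142, 0.0, -3.079]
wrist_force: [-0.2, -0.3, -0.5]
finger_gap: 11.8
finger_force: 40.0
```

Emit:
arm_command(
  plan=[
    [-1, 0, -0.0003, 0, 0],
    [-1, 0, 0, 0, 0],
    [-1, 0, 0, 0, 0],
  ],
)

```text
clock: 14.2
eef_pos: [540.5, -119.5, 74.4]
eef_rot: [3.142, -0.0, -3.079]
wrist_force: [0.9, 0.5, -0.1]
finger_gap: 11.7
finger_force: 40.0
```

Emit:
arm_command(
  plan=[
    [-1, 0, -0.0003, 0, 0],
    [-1, 0, 0, 0, 0],
    [-1, 0, 0, 0, 0],
  ],
)

```text
clock: 14.58
eef_pos: [540.6, -119.8, 74.5]
eef_rot: [-3.142, -0.0, -3.079]
wrist_force: [0.3, 0.5, -0.3]
finger_gap: 11.5
finger_force: 40.0
```

Emit:
arm_command(
  plan=[
    [-1, 0, -0.0003, 0, 0],
    [-1, 0, 0, 0, 0],
    [-1, 0, 0, 0, 0],
  ],
)

```text
clock: 14.95
eef_pos: [540.6, -120.1, 74.4]
eef_rot: [3.142, -0.0, -3.079]
wrist_force: [0.2, 1.1, -0.4]
finger_gap: 11.9
finger_force: 40.0
```

Emit:
arm_command(
  plan=[
    [-1, 0, -0.0003, 0, 0],
    [-1, 0, 0, 0, 0],
    [-1, 0, 0, 0, 0],
  ],
)

```text
clock: 15.32
eef_pos: [540.6, -120.3, 74.4]
eef_rot: [3.141, -0.0, -3.079]
wrist_force: [-1.3, 2.9, -0.3]
finger_gap: 11.9
finger_force: 40.0
```

Both sides give about 2.7 N at y = -116.1 and -120.3, so the middle is -118.2. The play is about 3.3 mm, which puts the wedge near TCP z 58.

Emit:
arm_command(
  plan=[
    [-1, 0, 0.0012, 0, 0],
    [-1, 0, 0.0009, 0, 0],
    [-1, 0, 0, 0.001, 0],
    [-1, 0, 0, 0.0015, 0],
    [-1, 0, 0, 0.0015, 0],
    [-1, 0, 0, 0.0015, 0],
    [-1, 0, 0, 0.0015, 0],
    [-1, 0, 0, 0.001, 0],
    [-1, 0, 0, 0.001, 0],
    [-1, 0, 0, 0.001, 0],
    [-1, 0, 0, 0, 0],
    [-1, 0, 0, 0, 0],
  ],
  newtons=50,
)

```text
clock: 16.82
eef_pos: [540.5, -118.3, 64.5]
eef_rot: [-3.142, 0.0, -3.079]
wrist_force: [-0.9, -0.1, -0.4]
finger_gap: 11.6
finger_force: 50.0
```

Emit:
arm_command(
  plan=[
    [-1, 0, 0, 0.0005, 0],
    [-1, 0, 0, 0.0005, 0],
    [-1, 0, 0, 0, 0],
  ],
)

```text
clock: 17.2
eef_pos: [540.4, -118.3, 63.4]
eef_rot: [3.142, -0.0, -3.079]
wrist_force: [-0.0, -0.2, -0.2]
finger_gap: 11.7
finger_force: 50.0
```

Emit:
arm_command(
  plan=[
    [-1, 0, 0, 0.0005, 0],
    [-1, 0, 0, 0.0005, 0],
    [-1, 0, 0, 0, 0],
  ],
)

```text
clock: 17.58
eef_pos: [540.5, -118.3, 62.4]
eef_rot: [3.142, -0.0, -3.079]
wrist_force: [-0.1, 0.0, 0.3]
finger_gap: 11.5
finger_force: 50.0
```

Emit:
arm_command(
  plan=[
    [-1, 0, 0, 0.0005, 0],
    [-1, 0, 0, 0.0005, 0],
    [-1, 0, 0, 0, 0],
  ],
)

```text
clock: 17.95
eef_pos: [540.5, -118.3, 61.4]
eef_rot: [3.142, -0.0, -3.079]
wrist_force: [0.2, 0.1, -0.6]
finger_gap: 11.7
finger_force: 50.0
```

Emit:
arm_command(
  plan=[
    [-1, 0, 0, 0.0005, 0],
    [-1, 0, 0, 0, 0],
  ],
)

```text
clock: 18.2
eef_pos: [540.5, -118.3, 60.9]
eef_rot: [3.142, -0.0, -3.079]
wrist_force: [-0.2, 0.3, -0.3]
finger_gap: 11.5
finger_force: 50.0
```

Emit:
arm_command(
  plan=[
    [-1, 0, 0, 0.0005, 0],
    [-1, 0, 0, 0, 0],
  ],
)

```text
clock: 18.45
eef_pos: [540.5, -118.3, 60.4]
eef_rot: [-3.142, -0.0, -3.079]
wrist_force: [-0.5, 0.1, -0.8]
finger_gap: 11.5
finger_force: 50.0
```

Emit:
arm_command(
  plan=[
    [-1, 0, 0, 0.0005, 0],
    [-1, 0, 0, 0, 0],
  ],
)

```text
clock: 18.7
eef_pos: [540.4, -118.3, 59.9]
eef_rot: [3.142, -0.0, -3.079]
wrist_force: [0.2, 0.3, -1.0]
finger_gap: 11.4
finger_force: 50.0
```

Emit:
arm_command(
  plan=[
    [-1, 0, 0, 0.0005, 0],
    [-1, 0, 0, 0, 0],
  ],
)

```text
clock: 18.95
eef_pos: [540.4, -118.3, 59.4]
eef_rot: [3.142, -0.0, -3.079]
wrist_force: [0.1, -0.5, 0.5]
finger_gap: 11.9
finger_force: 50.0
```

Emit:
arm_command(
  plan=[
    [-1, 0, 0, 0.0004, 0],
    [-1, 0, 0, 0, 0],
  ],
)

```text
clock: 19.2
eef_pos: [540.5, -118.3, 59.0]
eef_rot: [3.142, -0.0, -3.079]
wrist_force: [0.1, -0.5, -0.2]
finger_gap: 11.8
finger_force: 50.0
```

Emit:
arm_command(
  plan=[
    [-1, 0, 0, 0.0004, 0],
    [-1, 0, 0, 0, 0],
  ],
)

```text
clock: 19.45
eef_pos: [540.5, -118.3, 58.6]
eef_rot: [3.142, -0.0, -3.079]
wrist_force: [0.1, -0.4, 0.1]
finger_gap: 11.5
finger_force: 50.0
```

Emit:
arm_command(
  plan=[
    [-1, 0, 0, 0.0004, 0],
    [-1, 0, 0, 0, 0],
  ],
)

```text
clock: 19.7
eef_pos: [540.5, -118.3, 58.2]
eef_rot: [3.142, -0.0, -3.079]
wrist_force: [-0.8, 0.3, -0.7]
finger_gap: 11.8
finger_force: 50.0
```

Emit:
arm_command(
  plan=[
    [-1, 0, 0, 0.0004, 0],
    [-1, 0, 0, 0, 0],
  ],
)

```text
clock: 19.95
eef_pos: [540.5, -118.3, 57.8]
eef_rot: [-3.142, -0.0, -3.079]
wrist_force: [0.5, 0.8, -0.6]
finger_gap: 11.7
finger_force: 50.0
```

Emit:
arm_command(
  plan=[
    [-1, 0, 0, 0.0004, 0],
    [-1, 0, 0, 0, 0],
  ],
)

```text
clock: 20.2
eef_pos: [540.5, -118.3, 57.4]
eef_rot: [3.142, -0.0, -3.079]
wrist_force: [-0.7, 0.3, 0.3]
finger_gap: 11.8
finger_force: 50.0
```

Emit:
arm_command(
  plan=[
    [-1, 0, 0, 0.0004, 0],
    [-1, 0, 0, 0, 0],
  ],
)

```text
clock: 20.45
eef_pos: [540.5, -118.3, 57.0]
eef_rot: [3.142, -0.0, -3.079]
wrist_force: [0.3, 1.4, -0.7]
finger_gap: 12.0
finger_force: 50.0
```

Emit:
arm_command(
  plan=[
    [-1, 0, 0, 0.0004, 0],
    [-1, 0, 0, 0, 0],
  ],
)

```text
clock: 20.7
eef_pos: [540.5, -118.3, 56.7]
eef_rot: [-3.142, 0.0, -3.079]
wrist_force: [-0.1, 0.9, -0.1]
finger_gap: 11.6
finger_force: 50.0
```

Emit:
arm_command(
  plan=[
    [-1, 0, 0, 0.0004, 0],
    [-1, 0, 0, 0, 0],
  ],
)

```text
clock: 20.95
eef_pos: [540.5, -118.3, 56.2]
eef_rot: [3.142, 0.0, -3.079]
wrist_force: [0.3, 1.1, 0.6]
finger_gap: 11.8
finger_force: 50.0
```

Emit:
arm_command(
  plan=[
    [-1, 0, 0.0001, 0.0003, 0],
    [-1, 0, 0, 0, 0],
  ],
)

```text
clock: 21.2
eef_pos: [540.5, -118.2, 56.0]
eef_rot: [-3.142, 0.0, -3.079]
wrist_force: [-0.1, 1.1, -0.1]
finger_gap: 11.7
finger_force: 50.0
```

Emit:
arm_command(
  plan=[
    [-1, 0, 0, 0.0003, 0],
    [-1, 0, 0, 0, 0],
  ],
)

```text
clock: 21.45
eef_pos: [540.5, -118.2, 55.6]
eef_rot: [-3.142, -0.0, -3.079]
wrist_force: [1.1, 1.9, -0.7]
finger_gap: 11.3
finger_force: 50.0
```

Emit:
arm_command(
  plan=[
    [-1, 0, 0.0002, 0.0003, 0],
    [-1, 0, 0, 0, 0],
  ],
)

```text
clock: 21.7
eef_pos: [540.5, -118.2, 55.4]
eef_rot: [-3.141, 0.0, -3.079]
wrist_force: [-0.5, -0.2, 0.1]
finger_gap: 11.5
finger_force: 50.0
```

Emit:
arm_command(
  plan=[
    [-1, 0, 0, 0.0003, 0],
    [-1, 0, 0, 0, 0],
  ],
)

```text
clock: 21.95
eef_pos: [540.5, -118.1, 55.1]
eef_rot: [-3.141, 0.0, -3.079]
wrist_force: [0.3, -0.7, 2.1]
finger_gap: 11.6
finger_force: 50.0
```

Wedge contact is starting (Fz +2).

Emit:
arm_command(
  plan=[
    [-1, 0, 0, 0.0002, 0],
    [-1, 0, 0, 0, 0],
  ],
)

```text
clock: 22.2
eef_pos: [540.5, -118.1, 54.9]
eef_rot: [-3.141, 0.0, -3.079]
wrist_force: [0.5, -2.4, 0.9]
finger_gap: 11.5
finger_force: 50.0
```

Emit:
arm_command(
  plan=[
    [-1, 0, 0, 0.0002, 0],
    [-1, 0, 0, 0, 0],
  ],
)

```text
clock: 22.45
eef_pos: [540.5, -118.1, 54.7]
eef_rot: [-3.141, 0.0, -3.079]
wrist_force: [0.1, -0.6, 2.6]
finger_gap: 11.6
finger_force: 50.0
```

Emit:
arm_command(
  plan=[
    [-1, 0, 0, 0.0002, 0],
    [-1, 0, 0, 0, 0],
  ],
)

```text
clock: 22.7
eef_pos: [540.5, -118.1, 54.5]
eef_rot: [-3.141, 0.0, -3.079]
wrist_force: [1.1, -2.2, 2.6]
finger_gap: 11.4
finger_force: 50.0
```

Emit:
arm_command(
  plan=[
    [-1, 0, 0, 0.0002, 0],
    [-1, 0, 0, 0, 0],
  ],
)

```text
clock: 22.95
eef_pos: [540.5, -118.1, 54.3]
eef_rot: [-3.141, 0.0, -3.079]
wrist_force: [0.2, -2.7, 3.3]
finger_gap: 11.5
finger_force: 50.0
```

Emit:
arm_command(
  plan=[
    [-1, 0, -0.0002, 0, 0],
    [-1, 0, 0, 0, 0],
  ],
)

```text
clock: 23.2
eef_pos: [540.5, -118.1, 54.3]
eef_rot: [3.141, 0.0, -3.079]
wrist_force: [-0.4, -1.5, 3.1]
finger_gap: 11.7
finger_force: 50.0
```

```bash
python3 - <<'E'
from f import *
s=manip.read_state();print(s['moment'],s['wrist_force'],s['eef_pos'],s['eef_rot'])
c=shot('scene','s6.png');P=cloud(c).reshape(-1,3);Q=uv(P[:,:2])
flank(P,Q,(54,75),(-14,0),lab='blue guide flank');ends(P,Q,(54,85),(-13,0),'blue guide');ends(P,Q,(48,53),(-40,-15),'rib')
for u0 in(-58,54):
  k=(P[:,2]>60)&(abs(Q[:,1]+3)<9)&(abs(Q[:,0]-u0)<6); print('top z',u0,np.sort(P[k,2])[-6:].round(1))
E
```

```text
[-0.10728366 -0.0494778   0.18733376] [-0.38113493 -1.492104    3.07557051] [ 540.4948524  -118.13436849   54.29971892] [ 3.14146069e+00  7.81792646e-05 -3.07937822e+00]
blue guide flank yaw slope 0.0188 tilt 0.009 v@50 -7.82 n 107 res 0.26
blue guide u ends [-63.  57.] mid -3.0 276
rib u ends [-52.5  47.1] mid -2.7 253
top z -58 [79.2 79.3 79.6 79.6 79.6 79.6]
top z 54 [77.5 79.  79.  79.7 79.8 80.2]
```

Positive Mz says the slot lies at a larger yaw, which matches the 0.07 first measured. I'll turn back by 0.008.

Emit:
arm_command(
  plan=[
    [-1, 0, 0, 0, -0.008],
    [-1, 0, 0, 0, 0],
    [-1, 0, 0, 0, 0],
  ],
)

```text
clock: 23.62
eef_pos: [540.5, -118.2, 54.2]
eef_rot: [3.142, 0.0, -3.071]
wrist_force: [0.6, -0.6, 2.6]
finger_gap: 11.7
finger_force: 50.0
```

```bash
python3 - <<'E'
from h import *
s=manip.read_state();print(s['moment'],s['wrist_force'],s['eef_pos'],s['eef_rot'])
E
```

```text
[ 0.00622543 -0.20513576 -0.06971367] [ 0.61529867 -0.57251778  2.60980193] [ 540.5027017  -118.15622192   54.24565959] [ 3.14152269e+00  1.02501705e-04 -3.07144336e+00]
```

Emit:
arm_command(
  plan=[
    [-1, 0, 0, 0.0002, 0],
    [-1, 0, 0, 0, 0],
  ],
)

```text
clock: 23.88
eef_pos: [540.5, -118.2, 54.1]
eef_rot: [3.142, 0.0, -3.071]
wrist_force: [-0.3, 0.1, 3.3]
finger_gap: 11.7
finger_force: 50.0
```

Emit:
arm_command(
  plan=[
    [-1, 0, 0, 0.0002, 0],
    [-1, 0, 0, 0, 0],
  ],
)

```text
clock: 24.12
eef_pos: [540.5, -118.2, 54.0]
eef_rot: [-3.142, 0.0, -3.071]
wrist_force: [0.2, 0.3, 5.1]
finger_gap: 11.9
finger_force: 50.0
```

Emit:
arm_command(
  plan=[
    [-1, 0, 0, 0.0003, 0],
    [-1, 0, 0, 0, 0],
  ],
)

```text
clock: 24.38
eef_pos: [540.5, -118.2, 53.8]
eef_rot: [-3.142, 0.0, -3.071]
wrist_force: [-0.9, 0.9, 7.1]
finger_gap: 11.6
finger_force: 50.0
```

Emit:
arm_command(
  plan=[
    [-1, 0, 0, 0.0003, 0],
    [-1, 0, 0, 0, 0],
  ],
)

```text
clock: 24.62
eef_pos: [540.5, -118.2, 53.7]
eef_rot: [-3.142, 0.0, -3.071]
wrist_force: [-2.5, 1.8, 8.2]
finger_gap: 12.0
finger_force: 50.0
```

Emit:
arm_command(
  plan=[
    [-1, 0, 0, 0.0003, 0],
    [-1, 0, 0, 0, 0],
  ],
)

```text
clock: 24.88
eef_pos: [540.6, -118.2, 53.6]
eef_rot: [-3.141, 0.0, -3.071]
wrist_force: [-2.2, 1.3, 11.1]
finger_gap: 11.9
finger_force: 50.0
```

Emit:
arm_command(
  plan=[
    [-1, 0, 0, 0.0003, 0],
    [-1, 0, 0, 0, 0],
  ],
)

```text
clock: 25.12
eef_pos: [540.7, -118.2, 53.5]
eef_rot: [-3.141, 0.001, -3.071]
wrist_force: [-3.0, 1.6, 13.7]
finger_gap: 11.4
finger_force: 50.0
```

```bash
python3 - <<'E'
from f import *
s=manip.read_state();print(s['moment'],s['wrist_force'],s['eef_pos'],s['eef_rot'])
c=shot('scene','s7.png');P=cloud(c).reshape(-1,3);Q=uv(P[:,:2])
flank(P,Q,(54,75),(-14,0),lab='blue guide flank')
for u0 in(-58,54):
  k=(P[:,2]>60)&(abs(Q[:,1]+3)<9)&(abs(Q[:,0]-u0)<6); print('top z',u0,np.sort(P[k,2])[-6:].round(1))
E
```

```text
[ 0.28823303  0.60566807 -0.040065  ] [-2.97829835  1.55691687 13.65838771] [ 540.66940763 -118.20532085   53.5101387 ] [-3.14146921e+00  6.32870587e-04 -3.07140830e+00]
blue guide flank yaw slope 0.0187 tilt -0.002 v@50 -7.54 n 108 res 0.31
top z -58 [78.3 78.3 78.4 78.6 78.7 79.5]
top z 54 [77.  77.4 77.6 77.7 78.  78.9]
```

Emit:
arm_command(
  plan=[
    [-1, 0, 0, 0.0003, 0],
    [-1, 0, 0, 0, 0],
    [-1, 0, 0, 0, 0],
  ],
)

```text
clock: 25.55
eef_pos: [540.7, -118.2, 53.4]
eef_rot: [-3.141, 0.001, -3.071]
wrist_force: [-4.1, 1.0, 16.3]
finger_gap: 11.8
finger_force: 50.0
```

Emit:
arm_command(
  plan=[
    [-0.68, 0, 0, 0, 0],
    [-0.66, 0, 0, -0.001, 0],
    [-0.66, 0, 0, -0.001, 0],
    [-0.66, 0, 0, -0.004, 0],
    [-0.5, 0, 0, -0.02, 0],
    [-0.4, 0, 0, -0.04, 0],
    [-0.3, 0, 0, -0.04, 0],
    [-0.3, 0, 0, 0, 0],
    [-0.3, 0, 0, 0, 0],
  ],
)

```text
clock: 26.68
eef_pos: [540.1, -118.1, 157.6]
eef_rot: [3.141, -0.001, -3.071]
wrist_force: [0.9, -0.0, 0.8]
finger_gap: 33.1
finger_force: 0.0
```

```bash
python3 - <<'E'
from f import *
go(544.3,180.3,140,-.308)
c=shot('scene','s8.png');P=cloud(c).reshape(-1,3);Q=uv(P[:,:2])
flank(P,Q,(54,75),(-14,0),lab='blue guide flank');ends(P,Q,(54,76),(-14,0),'blue guide');ends(P,Q,(48,53),(-40,-15),'rib')
for u0 in(-58,54):
  k=(P[:,2]>60)&(abs(Q[:,1]+3)<9)&(abs(Q[:,0]-u0)<6); print('top z',u0,np.sort(P[k,2])[-6:].round(1))
E
```

```text
pos [ 540.1 -118.1  157.6] rot [ 3.1413e+00 -9.0000e-04 -3.0714e+00] F [ 0.9 -0.   0.8] gap 33.1 q6 -1.92 clk 26.68
first turn 0.3782 then shift mm [ 86.5 285.6  17.6]
blue guide flank yaw slope 0.0256 tilt 0.028 v@50 -7.77 n 149 res 0.28
blue guide u ends [-63.1  56.1] mid -3.48 242
rib u ends [-52.3  47.8] mid -2.28 255
top z -58 [78.4 78.7 78.8 79.  79.  79.7]
top z 54 [77.1 77.9 78.4 79.  79.1 79.1]
```

Emit:
arm_command(
  plan=[
    [-0.3, 0, 0, 0, 0.126],
    [-0.3, 0, 0, 0, 0.126],
    [-0.3, 0, 0, 0, 0.126],
    [-0.3, 0.012, 0.041, 0, 0],
    [-0.3, 0.012, 0.041, 0, 0],
    [-0.3, 0.012, 0.041, 0, 0],
    [-0.3, 0.012, 0.041, 0, 0],
    [-0.3, 0.012, 0.041, 0, 0],
    [-0.3, 0.012, 0.041, 0, 0],
    [-0.3, 0.0145, 0.0395, 0.02, 0],
    [-0.3, 0, 0, 0.03, 0],
    [-0.3, 0, 0, 0, 0],
    [-0.3, 0, 0, 0, 0],
  ],
)

```text
clock: 28.35
eef_pos: [544.8, 179.7, 108.9]
eef_rot: [3.142, 0.0, 2.833]
wrist_force: [-0.0, -0.1, 1.0]
finger_gap: 32.9
finger_force: 0.0
```

```bash
python3 - <<'E'
from f import *
go(544.3,180.3,48.5,-.308)
c=shot('top','t9.png');P=cloud(c).reshape(-1,3);Q=uv(P[:,:2])
for n,zr,vr in(('blue',(72,84),(-14,12)),('red',(80,90),(40,65)),('ribBY',(47,54),(-45,-12)),('ribY',(47,54),(-85,-66)),('ribR',(47,54),(12,40))):
    k=(P[:,2]>zr[0])&(P[:,2]<zr[1])&(Q[:,1]>vr[0])&(Q[:,1]<vr[1])&(abs(Q[:,0])<70)
    print(n,k.sum(),line(Q[k]),np.median(Q[k],0).round(1))
P3=P.reshape(480,640,3); z=P3[...,2]; W=np.zeros((480,640),bool);W[200:258,235:285]=1
k=W&(z>66)&(z<76); print('yellow',k.sum(),line(P3[k][:,:2]) if k.sum()>5 else '')
cv2.imwrite('pics/z9.png',np.hstack([cv2.resize(c['img'][190:275,325:425],(400,340),interpolation=3),cv2.resize(shot('scene','s9.png')['img'][180:265,220:320],(400,340),interpolation=3)]))
E
```

```text
pos [544.8 179.7 108.9] rot [3.1415e+00 1.0000e-04 2.8332e+00] F [-0.  -0.1  1. ] gap 32.9 q6 -1.01 clk 28.35
first turn -0.0004 then shift mm [ 0.7  0.4 60.4]
blue 251 (array([-0.8,  0.6]), -0.001, 120.0, 13.2) [-2.1  0.7]
red 300 (array([ 0.8, 54.9]), -0.003, 118.7, 15.5) [ 1.  54.9]
ribBY 442 (array([  0.4, -28.3]), -0.0056, 99.5, 33.0) [  1.5 -28.3]
ribY 236 (array([ -0.6, -74.4]), 0.004, 97.9, 17.8) [ -1.  -74.4]
ribR 364 (array([-0.1, 26.2]), -0.0064, 99.4, 28.1) [ 0.6 26.3]
yellow 1
```

View pics/z9.png

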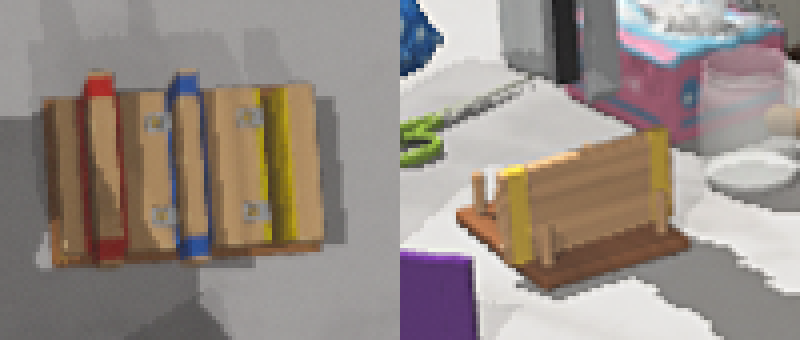

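Top view: blue (185,165) is parallel to red and to the block, centred to within 1 mm, and red is untouched. Scene view: the fingers are above the middle of the yellow guide. Now I grip yellow.

Emit:
arm_command(
  plan=[
    [-0.3, 0, 0, 0.02, 0],
    [-0.3, 0, 0, 0.02, 0],
    [-0.3, 0, 0, 0.0195, 0],
    [-0.3, 0, 0, 0, 0],
    [-0.3, 0, 0, 0, 0],
    [-1, 0, 0, 0, 0],
    [-1, 0, 0, 0, 0],
    [-1, 0, 0, 0, 0],
    [-1, 0, 0, 0, 0],
    [-1, 0, 0, 0, 0],
  ],
  newtons=50,
)

```text
clock: 29.7
eef_pos: [544.7, 180.1, 49.2]
eef_rot: [3.141, 0.0, 2.834]
wrist_force: [-0.8, -0.2, 4.6]
finger_gap: 8.6
finger_force: 50.0
```

```bash
python3 - <<'E'
from h import *
go(547.2,-173.2,135,.0705)
E
```

```text
pos [544.7 180.1  49.2] rot [3.1414e+00 4.0000e-04 2.8338e+00] F [-0.8 -0.2  4.6] gap 8.6 q6 -1.01 clk 29.7
first turn -0.3783 then shift mm [  22.4 -352.6  -85.8]
```

Emit:
arm_command(
  plan=[
    [-1, 0, 0, -0.01, 0],
    [-1, 0, 0, -0.02, 0],
    [-1, 0, 0, -0.03, 0],
    [-1, 0, 0, -0.03, -0.126],
    [-1, 0, 0, 0, -0.126],
    [-1, 0, 0, 0, -0.126],
    [-1, 0.003, -0.045, 0, 0],
    [-1, 0.003, -0.045, 0, 0],
    [-1, 0.003, -0.045, 0, 0],
    [-1, 0.003, -0.045, 0, 0],
    [-1, 0.003, -0.045, 0, 0],
    [-1, 0.003, -0.045, 0, 0],
    [-1, 0.0024, -0.045, 0, 0],
    [-1, 0.002, -0.03, 0, 0],
    [-1, 0, -0.0076, 0.01, 0],
    [-1, 0, 0, 0.02, 0],
    [-1, 0, 0, 0.015, 0],
    [-1, 0, 0, 0, 0],
    [-1, 0, 0, 0, 0],
  ],
)

```text
clock: 32.08
eef_pos: [547.3, -173.0, 94.5]
eef_rot: [-3.141, 0.001, -3.071]
wrist_force: [0.1, 0.0, -0.7]
finger_gap: 8.7
finger_force: 50.0
```

```bash
python3 - <<'E'
from f import *
go(547.2,-173.2,85,.0705)
c=shot('scene','s10.png');P=cloud(c).reshape(-1,3);Q=uv(P[:,:2])
flank(P,Q,(62,85),(-66,-56),lab='yellow flank');flank(P,Q,(54,75),(-14,0),lab='blue guide flank')
ends(P,Q,(62,112),(-66,-56),'yellow');ends(P,Q,(48,53),(-40,-15),'rib');ends(P,Q,(48,53),(-80,-68),'ribY')
ribs(c,'s')
E
```

```text
pos [ 547.3 -173.    94.5] rot [-3.1413e+00  7.0000e-04 -3.0709e+00] F [ 0.1  0.  -0.7] gap 8.7 q6 -2.01 clk 32.08
first turn 0.0001 then shift mm [ 0.1 -0.2  9.5]
yellow flank yaw slope 0.0017 tilt 0.0 v@50 -60.4 n 162 res 0.22
blue guide flank yaw slope 0.0261 tilt 0.003 v@50 -7.34 n 143 res 0.29
yellow u ends [-63.5  57.9] mid -2.82 466
rib u ends [-52.2  12.5] mid -19.83 133
ribY u ends [-52.4  45.5] mid -3.43 138
s top z 50.4
 rib [-82, -60] edges -80.9 -63.9 slopes 0.013 -0.009 n 12
 rib [-50, -5] edges -28.0 -7.0 slopes 0.424 0.036 n 10
 rib [5, 49] edges 27.1 45.4 slopes 0.157 -0.001 n 12
 u range [-53.1  45.7]
 u range [-56.6  36.8]
```

Emit:
arm_command(
  plan=[
    [-1, 0, -0.0005, 0.003, 0],
    [-1, 0, 0, 0.003, 0],
    [-1, 0, 0, 0.002, 0],
    [-1, 0, 0, 0.001, 0],
    [-1, 0, 0, 0.001, 0],
    [-1, 0, 0, 0.001, 0],
    [-1, 0, 0, 0, 0],
  ],
)

```text
clock: 33.0
eef_pos: [546.9, -173.7, 82.8]
eef_rot: [3.142, -0.0, -3.071]
wrist_force: [-0.2, -0.1, -0.8]
finger_gap: 8.4
finger_force: 50.0
```

Emit:
arm_command(
  plan=[
    [-1, 0, 0, 0.001, 0],
    [-1, 0, 0, 0.001, 0],
    [-1, 0, 0, 0.001, 0],
    [-1, 0, 0, 0, 0],
  ],
)

```text
clock: 33.5
eef_pos: [546.9, -173.7, 79.8]
eef_rot: [3.142, -0.0, -3.071]
wrist_force: [-0.3, -0.3, -1.1]
finger_gap: 8.6
finger_force: 50.0
```

Emit:
arm_command(
  plan=[
    [-1, 0, 0, 0.001, 0],
    [-1, 0, 0, 0.001, 0],
    [-1, 0, 0, 0.001, 0],
    [-1, 0, 0, 0, 0],
  ],
)

```text
clock: 34.0
eef_pos: [546.9, -173.7, 76.7]
eef_rot: [3.142, -0.0, -3.071]
wrist_force: [-0.1, -0.1, -0.2]
finger_gap: 8.5
finger_force: 50.0
```

Emit:
arm_command(
  plan=[
    [-1, 0, 0.0004, 0, 0],
    [-1, 0, 0.0004, 0, 0],
    [-1, 0, 0, 0, 0],
  ],
)

```text
clock: 34.38
eef_pos: [546.9, -172.9, 76.9]
eef_rot: [-3.142, 0.0, -3.071]
wrist_force: [0.1, 0.2, -1.1]
finger_gap: 8.6
finger_force: 50.0
```

Emit:
arm_command(
  plan=[
    [-1, 0, 0.0004, 0, 0],
    [-1, 0, 0, 0, 0],
  ],
)

```text
clock: 34.62
eef_pos: [546.9, -172.5, 76.9]
eef_rot: [-3.142, 0.0, -3.071]
wrist_force: [0.2, 0.5, -1.0]
finger_gap: 9.0
finger_force: 50.0
```

Emit:
arm_command(
  plan=[
    [-1, 0, 0.0004, 0, 0],
    [-1, 0, 0, 0, 0],
  ],
)

```text
clock: 34.88
eef_pos: [546.9, -172.3, 76.9]
eef_rot: [-3.141, 0.0, -3.071]
wrist_force: [0.5, -2.8, -0.4]
finger_gap: 8.4
finger_force: 50.0
```

Emit:
arm_command(
  plan=[
    [-1, 0, -0.001, 0, 0],
    [-1, 0, -0.0012, 0, 0],
    [-1, 0, 0, 0, 0],
  ],
)

```text
clock: 35.25
eef_pos: [547.0, -174.3, 76.8]
eef_rot: [3.141, -0.0, -3.071]
wrist_force: [-0.6, 0.2, -1.8]
finger_gap: 9.0
finger_force: 50.0
```

Emit:
arm_command(
  plan=[
    [-1, 0, -0.0004, 0, 0],
    [-1, 0, 0, 0, 0],
  ],
)

```text
clock: 35.5
eef_pos: [547.0, -174.7, 76.9]
eef_rot: [3.142, 0.0, -3.071]
wrist_force: [0.2, 0.0, -0.6]
finger_gap: 8.5
finger_force: 50.0
```

Emit:
arm_command(
  plan=[
    [-1, 0, -0.0004, 0, 0],
    [-1, 0, 0, 0, 0],
  ],
)

```text
clock: 35.75
eef_pos: [547.0, -175.1, 76.9]
eef_rot: [3.141, -0.0, -3.071]
wrist_force: [0.2, 0.9, -0.4]
finger_gap: 8.6
finger_force: 50.0
```

Emit:
arm_command(
  plan=[
    [-1, 0, -0.0004, 0, 0],
    [-1, 0, 0, 0, 0],
  ],
)

```text
clock: 36.0
eef_pos: [547.1, -175.2, 76.9]
eef_rot: [3.141, -0.0, -3.071]
wrist_force: [-0.1, 3.6, 0.5]
finger_gap: 8.5
finger_force: 50.0
```

Emit:
arm_command(
  plan=[
    [-1, 0, 0.001, 0, 0],
    [-1, 0, 0.0008, 0, 0],
    [-1, 0, 0, 0.0015, 0],
    [-1, 0, 0, 0.0015, 0],
    [-1, 0, 0, 0.0015, 0],
    [-1, 0, 0, 0.0015, 0],
    [-1, 0, 0, 0.001, 0],
    [-1, 0, 0, 0.001, 0],
    [-1, 0, 0, 0.0005, 0],
    [-1, 0, 0, 0, 0],
  ],
)

```text
clock: 37.25
eef_pos: [546.9, -173.7, 68.3]
eef_rot: [-3.142, -0.0, -3.071]
wrist_force: [0.7, 0.8, -1.2]
finger_gap: 8.2
finger_force: 50.0
```

Emit:
arm_command(
  plan=[
    [-1, 0, 0, 0.0005, 0],
    [-1, 0, 0, 0.0005, 0],
    [-1, 0, 0, 0, 0],
  ],
)

```text
clock: 37.62
eef_pos: [546.9, -173.7, 67.3]
eef_rot: [3.142, -0.0, -3.071]
wrist_force: [0.1, 0.3, -0.1]
finger_gap: 8.9
finger_force: 50.0
```

Emit:
arm_command(
  plan=[
    [-1, 0, 0, 0.0005, 0],
    [-1, 0, 0, 0.0005, 0],
    [-1, 0, 0, 0, 0],
  ],
)

```text
clock: 38.0
eef_pos: [546.9, -173.8, 66.3]
eef_rot: [-3.142, -0.0, -3.071]
wrist_force: [-0.6, -1.3, -0.9]
finger_gap: 8.9
finger_force: 50.0
```

Emit:
arm_command(
  plan=[
    [-1, 0, 0, 0.0005, 0],
    [-1, 0, 0, 0, 0],
  ],
)

```text
clock: 38.25
eef_pos: [546.9, -173.7, 65.8]
eef_rot: [3.142, -0.0, -3.071]
wrist_force: [-0.7, -0.2, -0.6]
finger_gap: 8.5
finger_force: 50.0
```

Emit:
arm_command(
  plan=[
    [-1, 0, 0, 0.0005, 0],
    [-1, 0, 0, 0, 0],
  ],
)

```text
clock: 38.5
eef_pos: [546.9, -173.7, 65.3]
eef_rot: [3.142, -0.0, -3.071]
wrist_force: [-0.8, -0.5, -1.0]
finger_gap: 8.5
finger_force: 50.0
```

Emit:
arm_command(
  plan=[
    [-1, 0, 0, 0.0005, 0],
    [-1, 0, 0, 0, 0],
  ],
)

```text
clock: 38.75
eef_pos: [546.9, -173.7, 64.8]
eef_rot: [3.142, -0.0, -3.071]
wrist_force: [0.3, 0.4, -0.6]
finger_gap: 8.4
finger_force: 50.0
```

Emit:
arm_command(
  plan=[
    [-1, 0, 0, 0.0004, 0],
    [-1, 0, 0, 0, 0],
  ],
)

```text
clock: 39.0
eef_pos: [546.9, -173.7, 64.4]
eef_rot: [-3.142, -0.0, -3.071]
wrist_force: [0.4, -0.2, -0.8]
finger_gap: 8.6
finger_force: 50.0
```

Emit:
arm_command(
  plan=[
    [-1, 0, 0, 0.0004, 0],
    [-1, 0, 0, 0, 0],
  ],
)

```text
clock: 39.25
eef_pos: [547.0, -173.7, 64.1]
eef_rot: [-3.142, 0.0, -3.071]
wrist_force: [0.4, 0.1, -0.8]
finger_gap: 8.7
finger_force: 50.0
```

Emit:
arm_command(
  plan=[
    [-1, 0, 0, 0.0004, 0],
    [-1, 0, 0, 0, 0],
  ],
)

```text
clock: 39.5
eef_pos: [547.0, -173.7, 63.8]
eef_rot: [-3.142, 0.0, -3.071]
wrist_force: [0.2, 0.2, 1.9]
finger_gap: 8.6
finger_force: 50.0
```

Contact at about 63.8.

Emit:
arm_command(
  plan=[
    [-1, 0, 0, 0.0003, 0],
    [-1, 0, 0, 0, 0],
  ],
)

```text
clock: 39.75
eef_pos: [547.1, -173.7, 63.6]
eef_rot: [-3.141, 0.0, -3.071]
wrist_force: [-0.7, 1.8, 4.9]
finger_gap: 8.7
finger_force: 50.0
```

Emit:
arm_command(
  plan=[
    [-1, 0, 0, 0.0003, 0],
    [-1, 0, 0, 0, 0],
  ],
)

```text
clock: 40.0
eef_pos: [547.1, -173.8, 63.4]
eef_rot: [-3.141, 0.001, -3.071]
wrist_force: [-1.6, 1.3, 6.3]
finger_gap: 8.6
finger_force: 50.0
```

```bash
python3 - <<'E'
from h import *
s=manip.read_state();print(s['moment'],s['wrist_force'],s['eef_pos'],s['eef_rot'])
E
```

```text
[ 0.27031474  0.33308392 -0.0810236 ] [-1.55956066  1.27706685  6.33661005] [ 547.13317017 -173.77350212   63.44551656] [-3.14139237e+00  5.57452704e-04 -3.07140172e+00]
```

Yaw and centring are fine, so I'll press on.

Emit:
arm_command(
  plan=[
    [-1, 0, 0, 0.0003, 0],
    [-1, 0, 0, 0, 0],
  ],
)

```text
clock: 40.25
eef_pos: [547.2, -173.8, 63.3]
eef_rot: [-3.141, 0.001, -3.071]
wrist_force: [-1.9, 0.9, 8.1]
finger_gap: 8.7
finger_force: 50.0
```

Emit:
arm_command(
  plan=[
    [-1, 0, 0, 0.0003, 0],
    [-1, 0, 0, 0, 0],
  ],
)

```text
clock: 40.5
eef_pos: [547.2, -173.8, 63.2]
eef_rot: [-3.141, 0.001, -3.071]
wrist_force: [-1.7, 2.4, 10.2]
finger_gap: 8.4
finger_force: 50.0
```

Emit:
arm_command(
  plan=[
    [-1, 0, 0, 0.0003, 0],
    [-1, 0, 0, 0, 0],
  ],
)

```text
clock: 40.75
eef_pos: [547.3, -173.8, 63.1]
eef_rot: [-3.141, 0.001, -3.071]
wrist_force: [-3.5, 1.5, 11.9]
finger_gap: 8.9
finger_force: 50.0
```

Emit:
arm_command(
  plan=[
    [-1, 0, 0, 0.0003, 0],
    [-1, 0, 0, 0, 0],
  ],
)

```text
clock: 41.0
eef_pos: [547.3, -173.8, 63.0]
eef_rot: [-3.141, 0.001, -3.071]
wrist_force: [-4.4, 2.9, 14.3]
finger_gap: 8.4
finger_force: 50.0
```

Emit:
arm_command(
  plan=[
    [-1, 0, 0, 0.0003, 0],
    [-1, 0, 0, 0, 0],
    [-1, 0, 0, 0, 0],
  ],
)

```text
clock: 41.38
eef_pos: [547.3, -173.8, 62.9]
eef_rot: [-3.141, 0.001, -3.071]
wrist_force: [-4.9, 2.6, 17.3]
finger_gap: 8.9
finger_force: 50.0
```

Emit:
arm_command(
  plan=[
    [-0.75, 0, 0, 0, 0],
    [-0.7, 0, 0, -0.001, 0],
    [-0.7, 0, 0, -0.001, 0],
    [-0.7, 0, 0, -0.004, 0],
    [-0.5, 0, 0, -0.02, 0],
    [-0.4, 0, 0, -0.04, 0],
    [-0.3, 0, 0, -0.04, 0],
    [-0.3, 0, 0, -0.03, 0],
    [-0.3, 0, 0.05, 0, 0],
    [-0.3, 0, 0.05, 0, 0],
    [-0.3, 0, 0.05, 0, 0],
    [-0.3, 0, 0.05, 0, 0],
    [-0.3, 0, 0.05, 0, 0],
    [-0.3, 0, 0.05, 0, 0],
    [-0.3, 0, 0, 0, 0],
    [-0.3, 0, 0, 0, 0],
  ],
)

```text
clock: 43.38
eef_pos: [525.9, 125.1, 197.6]
eef_rot: [-3.141, 0.0, -3.071]
wrist_force: [0.8, 0.6, 0.3]
finger_gap: 33.0
finger_force: 0.0
```

```bash
python3 - <<'E'
from f import *
c=shot('top','t11.png');P=cloud(c).reshape(-1,3);Q=uv(P[:,:2])
for n,zr,vr in(('blue',(72,84),(-14,12)),('red',(80,90),(40,65)),('yellow',(80,92),(-70,-45)),('ribBY',(47,54),(-45,-12)),('ribY',(47,54),(-85,-66))):
    k=(P[:,2]>zr[0])&(P[:,2]<zr[1])&(Q[:,1]>vr[0])&(Q[:,1]<vr[1])&(abs(Q[:,0])<70)
    print(n,k.sum(),line(Q[k]),np.median(Q[k],0).round(1),'z',np.median(P[k,2]).round(1))
c2=shot('scene','s11.png')
cv2.imwrite('pics/z11.png',np.hstack([cv2.resize(c['img'][190:275,325:425],(400,340),interpolation=3),cv2.resize(c2['img'][215:300,320:420],(400,340),interpolation=3)]))
E
```

```text
blue 250 (array([-1.2,  0.6]), -0.002, 119.0, 13.4) [-1.7  0.4] z 78.1
red 297 (array([ 1.2, 54.9]), -0.0032, 119.2, 15.6) [ 0.6 54.8] z 85.7
yellow 198 (array([ -0.6, -55.1]), -0.0018, 119.1, 9.7) [ -0.8 -55. ] z 86.4
ribBY 461 (array([  0.4, -28.5]), 0.002, 99.8, 32.7) [ -1.4 -28.5] z 51.1
ribY 225 (array([ -0.4, -75. ]), 0.0003, 97.8, 16.7) [ -0.7 -75. ] z 50.6
```

View pics/z11.png

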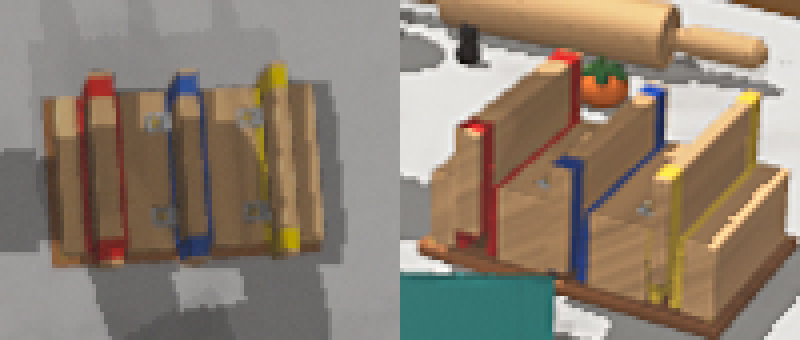

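Both guides stand upright in their own slots (blue at about 190,165 px, yellow at about 280,160 px in the crop). They are centred to about 1 mm and the gripper is clear.

```bash
python3 -c "
from cell import ticket
print(ticket.sign_off())"
```

```text
the job is handed in; nothing more can be done
None
```

The blue and yellow guides are each wedged upright in their own slots, centred to about 1 mm and pressed with about 16 N (blue) and 17 N (yellow); the red guide, jar and glue stick were not touched, and the job was handed in at about 43 s.

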